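# Tip the toppled rover back onto its wheels and restart it

### The job

The red-decked rover has toppled onto its side on the lab bench: push it over so that it stands on its four wheels again, then press the green start button on its deck all the way down and let go. Only push and press it: do not lift it, carry it off or drag it away from its spot, and leave the other things on the bench where they are.

Things in the scene. Friction and masses are not known exactly. Their poses are not given: they have to be found in the camera images.
- rover: Loose 0.6 kg rover, 172 long, 120 wide over 70 mm rubber tyres (wheels locked), 78 to the deck top: red deck, black hull. Axes: +x out of the deck, +y to the nose (grey bar, two eyes), +z to its left side. Starts on its right side, +z up, 120 mm tall, the deck an upright wall facing along +x. Origin: plane of the right wheels' outer faces, mid-length, 40 from the tyres' underside, 38 from the deck face.
- deck_middle (a point): Middle of the deck's top face: body x = 38, y = 0, z = 60 mm; 60 mm above the table as the rover lies, 78 mm when it stands on its wheels. The flat red deck plate is 172 mm (body y) by 110 mm (body z from 5 to 115 mm). A level push of 2 to 4 N near the deck's upper edge, towards body -x, starts the rover tipping; the tyres grip the table.
- tip_edge (a point): Lower outer edge of the right-hand tyres, midway between front and rear wheel: body x = -40 mm, y = 0, z = 0. At table height both as the rover lies and as it stands on its wheels: it turns a quarter turn about the level line through this point along body y. Past about 35 to 40 degrees it falls onto its wheels by itself.
- start_button_top (a point): Centre of the face of the green start button (28 mm across, in a round black housing 44 mm across, 12 mm high) on the deck, 58 mm from deck_middle towards the nose. The face stands 22 mm off the deck and looks along body +x: it is 100 mm above the table, facing up, when the rover stands on its wheels.
- start_button (a joint): Travel of the green button in metres: 0 out, 0.006 fully pressed; a spring pushes it back, about 4 N when fully down.
- blue_rover: Bystander: loose rover of the same shape with a blue deck and no button, parked on its wheels, 172 x 120 x 78 mm. Origin under its middle.
- mug: Bystander: loose white mug, 80 mm across, 95 mm high. Origin under its middle.
- spool: Bystander: loose standing spool of copper colour, 64 mm across, 48 mm high. Origin under its middle.
- spare_wheel: Bystander: loose black wheel lying flat, 70 mm across, 28 mm high. Origin under its middle.
- battery: Bystander: loose blue battery pack with a yellow band, 36 x 80 x 22 mm, off one end of the rover. Origin under its middle.
- gearmotor: Bystander: loose small yellow gearbox with a steel motor, 26 x 62 x 26 mm, off the other end of the rover. Origin under the gearbox.
There are look-alikes about, which are no part of the job. What is shaped like the rover but orange or yellow is not meant.

How it is judged:
On the way, in this order (a step that is already met when the one before it is completed fails the run):
1. the rover stands on its four wheels, at rest, its button not pressed (angle between rover's own x axis and vertical below 0.12 rad and height (world z) of tip_edge between -0.006 and 0.012 m and height (world z) of deck_middle between 0.07 and 0.086 m and linear speed of rover below 0.02 m/s and angular speed of rover below 0.15 rad/s and value of joint start_button below 0.002 m), for 0.2 s.
2. the green button is pressed down (at least 4.5 of 6 mm) with the rover still on its wheels (value of joint start_button above 0.0045 m and angle between rover's own x axis and vertical below 0.12 rad and height (world z) of tip_edge between -0.006 and 0.012 m and height (world z) of deck_middle between 0.07 and 0.086 m), for 0.05 s.
At the end, for the whole second after the job is handed in: The rover stands level (within 7 degrees) and at rest on its four wheels, within 150 mm of its spot, and the pressed button has come back out (all of step 1 and distance of tip_edge from where it was at the start of the episode below 0.15 m); the robot touches nothing.
It fails at once if the rover is lifted or rolled off its right-hand wheels' edge (that edge more than 35 mm above the table) (height (world z) of tip_edge above 0.035 m).
It fails at once if the rover is carried or dragged off (its right-hand tyre edge more than 150 mm from where it was) (distance of tip_edge from where it was at the start of the episode above 0.15 m).
It fails at once if another thing on the bench is disturbed (moved more than 20 mm) (distance of any of blue_rover, mug, spool, spare_wheel, battery, gearmotor from where it was at the start of the episode above 0.02 m).
It also fails if it takes over 51 s, if anything falls off the work surface, if the arm or the gripper's body presses on something with over 40 N, if the wrist force passes 120 N, or if a joint passes its speed limit or range.

### The arm

A 6-joint arm with a two-finger parallel gripper is mounted at the origin on the work surface. World frame = base frame: x ahead of the robot, y to its left, z up, the work surface at z = 0. Lengths are in m, angles in rad, forces in N, time in s.
With the tool pointing down it reaches from about 0.35 to 0.975 m from the base axis. Payload 4.9 kg.
Tool frame: the origin (TCP) lies between the finger pads; the fingertips stand 25 mm ahead of it and the grasp point (between the pads) lies 6 mm ahead of it; y points along the fingers, x is the direction in which the jaws open and shut, and the axes are right-handed (so a half turn about y gives the same grasp; the last joint's range is limited). The gripper opens to 85 mm and grips with 20 to 120 N. Pads are 22 mm wide; open, the fingers measure 114 mm over their backs; the gripper's body (76 mm by 85 mm) begins 54 mm behind the grasp point. The pads swing forward as they close: fully open they stand 13 mm farther back than shut.
Start: joints at [1.105, 0.053, 1.613, -0, 1.476, -0.119], TCP at [0.212, 0.588, 0.256] pointing down, gripper open.
Joint ranges: [-3.01, 3.01], [-1.01, 2.22], [0.06, 2.58], [-1.02, 4.17], [0.09, 2.62], [-3.14, 3.14]. Speed limits (rad/s): [2.57, 2.57, 3.14, 3.14, 3.14, 3.14].

### API

Orientations are given as a unit quaternion [w, x, y, z].
In Python, from rig import env gives the robot as it stands. Calls block until the motion is done:
- env.reach(position, orientation): joint-space move of the TCP to a pose.
- env.move_straight(position, orientation=None, rate=0.15): straight line of the TCP; orientation=None keeps the orientation; rate is the mean speed in m/s.
- env.movej(angles): joint-space move.
- env.set_gripper(opening): finger opening in m; the grip force is fixed at half the most; returns when the fingers have stopped.
- env.pause(seconds).
- env.solve_ik(position, orientation): joint angles nearest the present ones, or None.
- env.get_image(name): name is "side" or "top"; returns the picture (480x640x3 uint8, red, green, blue); there is no depth.
- env.get_calibration(name): a dict with "K" (3x3 intrinsics, pixels), "cam_to_world" (4x4, takes a point from camera to world coordinates). Camera axes: x right, y down, z forward; pixel columns grow to the right and rows downward; lengths in m; the calibration is good to about 2 mm. A picture is of the moment at which its call begins. get_calibration takes no time and is no camera call.
A pose or a line that the arm cannot do raises env.MotionError and nothing moves.
- env.finish_job(): hands the job in, once; it reports no verdict.
Readings, each from a call of its own:
- env.current_clock(): time.
- env.current_q(): joint angles.
- env.current_joint_velocities(): joint speeds.
- env.current_joint_efforts(): joint torques, N m.
- env.current_tool_pos(): TCP position.
- env.current_tool_rot(): TCP orientation.
- env.current_contact_force(): force on the tool from outside, world axes, zero at the start.
- env.current_wrist_torque(): the same for the moment, N m.
- env.current_width(): finger opening in m.
Only numpy, scipy, OpenCV 4.12 (cv2) and the standard library are available. Lean on these libraries where they do the work, as an engineer would, in place of code of your own. Each camera call takes 0.05 s, during which the arm holds its last target. There are 200 camera calls.

## Working session

There is one attempt and no reset: what is moved stays moved. The work goes in short steps, each a Python script; the robot and the scene stay as the last script left them, time stands still between calls to the robot, and variables do not carry over. Pictures are saved under pics/ and viewed, about 8 in all and at most 12, crops included, and the job is handed in when it is done.

```bash
mkdir -p pics; ls; python3 - <<'E'
from rig import env
import cv2
for n in("top","side"):
    cv2.imwrite(f"pics/{n}0.png",env.get_image(n)[:,:,::-1]); c=env.get_calibration(n); print(n,c["K"],c["cam_to_world"])
print(env.current_clock(),env.current_tool_rot())
E
```

```text
pics
top [[611.45155922   0.         309.96554964]
 [  0.         611.45155922 246.69947056]
 [  0.           0.           1.        ]] [[-0.01720946 -0.99266527  0.11966411  0.30399891]
 [-0.99976055  0.01870206  0.01136134 -0.0164017 ]
 [-0.01351598 -0.11943994 -0.99274942  1.59527083]
 [ 0.          0.          0.          1.        ]]
side [[533.51105468   0.         324.77329957]
 [  0.         533.51105468 242.1621286 ]
 [  0.           0.           1.        ]] [[ 0.90019055 -0.29513058  0.32024195  0.08506399]
 [-0.43537981 -0.59288308  0.67744673 -0.83373057]
 [-0.01006921 -0.74925803 -0.66220164  0.88413087]
 [ 0.          0.          0.          1.        ]]
0.1 [-0.57848149  0.57906335  0.40566692 -0.40679129]
```

View pics/top0.png

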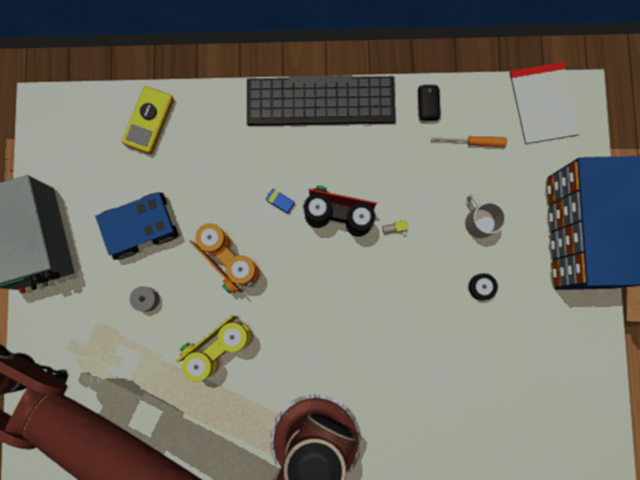

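View pics/side0.png

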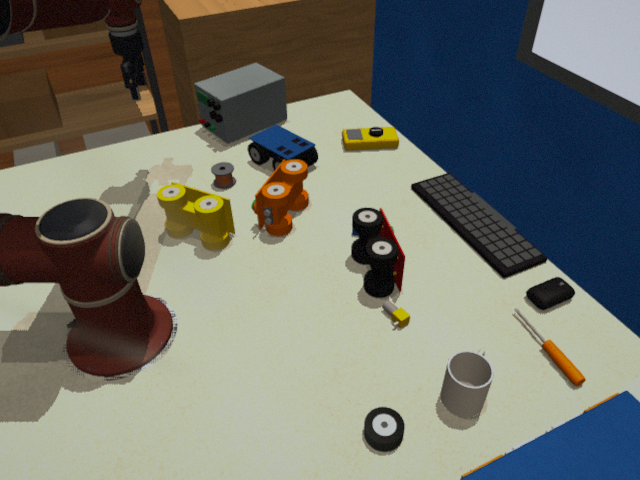

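Top view: three toppled rovers: the red-decked one with black hull at (340,210), an orange one at (228,258) and a yellow one at (215,350). The red deck fits the target; its deck faces image-up (about +x) and its green button is at (318,189). Next I'll confirm with a crop and take positions.

```bash
cat > h.py <<'E'
import numpy as np, cv2
from rig import env
def ray(n,uv,z):
    c=env.get_calibration(n);T=c["cam_to_world"]
    d=T[:3,:3]@np.linalg.solve(c["K"],[uv[0],uv[1],1.]);o=T[:3,3]
    return o+d*(z-o[2])/d[2]
def proj(n,p):
    c=env.get_calibration(n);T=np.linalg.inv(c["cam_to_world"])
    q=c["K"]@(T[:3,:3]@np.asarray(p)+T[:3,3]);return q[:2]/q[2]
E
python3 - <<'E'
from h import *
i=cv2.imread("pics/top0.png")[160:260,250:430]
cv2.imwrite("pics/crop1.png",cv2.resize(i,None,fx=4.4,fy=4.4,interpolation=cv2.INTER_CUBIC))
E
```

```text
(no output)
```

View pics/crop1.png

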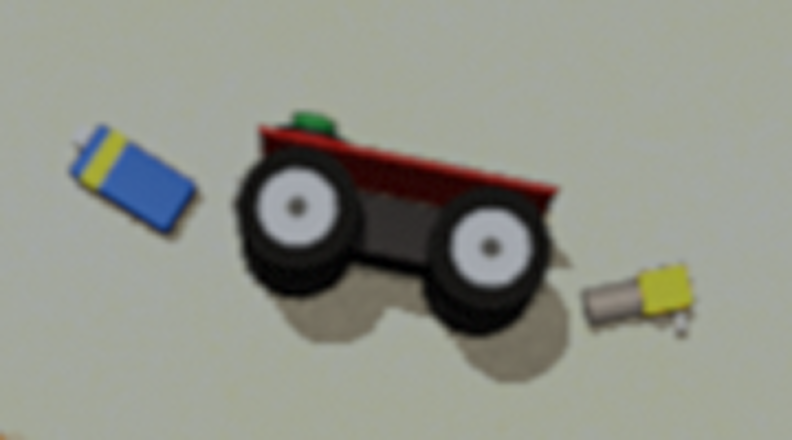

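```bash
python3 - <<'E'
from h import *
f=lambda u,v:(250+(u+.5)/4.4-.5,160+(v+.5)/4.4-.5)
A=ray("top",f(297,207),.12);B=ray("top",f(490,247),.12)
C=ray("top",f(260,128),.115);D=ray("top",f(556,188),.115)
G=ray("top",f(314,118),.06)
print(A,B,C,D,G)
print(np.linalg.norm(A-B),np.linalg.norm(C-D),[np.degrees(np.arctan2(*(p-q)[[1,0]])) for p,q in((A,B),(C,D))])
y=(C-D)[:2]/np.linalg.norm((C-D)[:2]); x=np.array([y[1],-y[0]])
o=(A+B)[:2]/2; m=(C+D)[:2]/2
print("y",y,"x",x,"hubmid",o,"deckmid",m,"deck-hub in body",(m-o)@x,(m-o)@y)
print("btn rel deckmid",(G[:2]-m)@x,(G[:2]-m)@y)
for n,t in (("battery",[(75,170),(105,125),(200,190),(170,235)]),("motor",[(585,295),(690,285),(590,328),(690,305)])):
    for p in t: q=ray("top",f(*p),.02)[:2]-m; print(n,q@x,q@y)
for ang in (0,):
  pass
E
```

```text
[ 0.58025746 -0.01872434  0.12      ] [ 0.55560465 -0.125412    0.12      ] [0.62655951 0.00116938 0.115     ] [ 0.58910613 -0.16348891  0.115     ] [ 0.64383584 -0.02968071  0.06      ]
0.10949893875568005 0.16886416686221897 [np.float64(76.98877257682634), np.float64(77.18546613450405)]
y [0.22179585 0.97509312] x [ 0.97509312 -0.22179585] hubmid [ 0.56793106 -0.07206817] deckmid [ 0.60783282 -0.08115976] deck-hub in body 0.040924412686697 -1.5104546706204345e-05
btn rel deckmid 0.023688453211064053 0.05818219436938239
battery -0.0273158057647196 0.19289627051993605
battery 0.0030126615530307503 0.18116093741151798
battery -0.02407532105311698 0.11738360119591087
battery -0.05424955534597262 0.12919840708728192
motor -0.039674495169825325 -0.11870819286792056
motor -0.02122963368421894 -0.17824900956679235
motor -0.058412241187260516 -0.12535822247390285
motor -0.032970957457590856 -0.18047836497302808
```

The crop confirms the red deck, black hull and green button at the left (nose) end. The measurements agree: deck length is 169 against 172, hub to deck face is 41 against 43, and the button sits 58 along and 24 off the deck. Now the push, with the gripper shut and the tool pointing down.

```bash
cat >> h.py <<'E'
from scipy.spatial.transform import Rotation as Rn
Y=np.array([.2218,.9751]);X=np.array([.9751,-.2218]);M=np.array([.6085,-.0813])
def quat(jaw):
    x=np.r_[jaw,0];y=np.array([0,0,-1.]);q=Rn.from_matrix(np.c_[x,y,np.cross(x,y)]).as_quat();return q[[3,0,1,2]]
def P(r,h,y=0): # front lower finger corner at r from tip edge, tip height h
    return [*(M+X*(r-.078+.011)+Y*y),h+.025]
def best():
    return min((quat(s*Y) for s in(1,-1)),key=lambda q:(lambda j:9e9 if j is None else np.abs(j-env.current_q()).sum())(env.solve_ik(P(.15,.25),q)))
def st(): print(round(env.current_clock(),2),np.round(env.current_tool_pos(),3),"F",np.round(env.current_contact_force(),2))
E
python3 - <<'E'
from h import *
q=best(); print(env.solve_ik(P(.15,.25),q))
env.set_gripper(0.0); print(env.current_width())
env.reach(P(.15,.25),q); st()
env.move_straight(P(.14,.1),rate=.15); st()
env.move_straight(P(.09,.1),rate=.08); st()
for d in (0,8,16,24,32):
    t=np.radians(d);s=.098-.008*d/32
    env.move_straight(P(.078*np.cos(t)-s*np.sin(t),.078*np.sin(t)+s*np.cos(t)),rate=.04); st()
for n in("top","side"): cv2.imwrite(f"pics/{n}1.png",env.get_image(n)[:,:,::-1])
a=cv2.imread("pics/top1.png")[140:300,220:440];b=cv2.imread("pics/side1.png")[150:350,260:500]
cv2.imwrite("pics/m1.png",np.hstack([cv2.resize(a,(400,400*160//220)),cv2.resize(b,(400,290))]))
E
```

```text
[-0.25034815  0.20837142  1.41178608  0.          1.52143516 -1.59748615]
-0.00019714596609998863
3.81 [ 0.689 -0.099  0.275] F [-0.02 -0.32 -0.72]
4.96 [ 0.681 -0.098  0.127] F [0.74 0.42 0.29]
5.73 [ 0.631 -0.087  0.125] F [ 0.51 -0.09 -0.91]
6.18 [ 0.619 -0.084  0.123] F [ 0.17 -0.46 -0.05]
6.74 [ 0.606 -0.081  0.132] F [ 3.55 -0.53  1.37]
7.29 [ 0.592 -0.077  0.139] F [ 4.   -0.11  5.56]
7.83 [ 0.576 -0.074  0.141] F [ 2.9  -0.9   4.04]
8.37 [ 0.56  -0.07   0.142] F [ 0.63  0.16 -0.63]
```

View pics/m1.png

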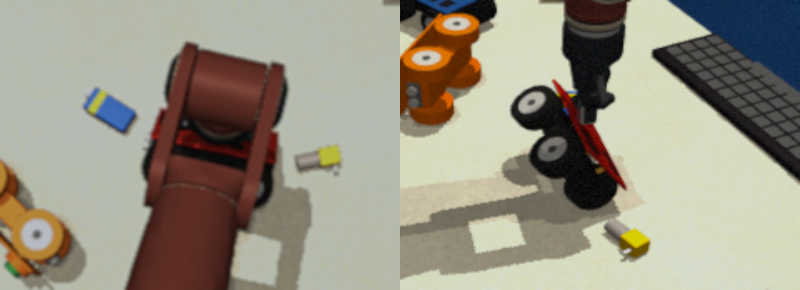

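The side view shows the rover tilted roughly 35°, with the finger on the deck and neighbours untouched. I'll continue the push, then rise.

```bash
python3 - <<'E'
from h import *
st()
for d in (40,48):
    t=np.radians(d);s=.088
    env.move_straight(P(.078*np.cos(t)-s*np.sin(t),.078*np.sin(t)+s*np.cos(t)),rate=.05); st()
p=env.current_tool_pos();env.move_straight([p[0]+.03,p[1],.26],rate=.2)
env.reach([.45,-.35,.3],env.current_tool_rot());st()
for n in("top","side"): cv2.imwrite(f"pics/{n}2.png",env.get_image(n)[:,:,::-1])
a=cv2.imread("pics/top2.png")[150:270,250:410];b=cv2.imread("pics/side2.png")[150:330,280:520]
cv2.imwrite("pics/m2.png",np.hstack([cv2.resize(a,(480,360),interpolation=cv2.INTER_CUBIC),cv2.resize(b,(320,240)).copy() if 0 else cv2.copyMakeBorder(cv2.resize(b,(320,240)),0,120,0,0,0)]))
E
```

```text
8.47 [ 0.561 -0.07   0.142] F [ 0.92  0.12 -0.14]
8.93 [ 0.546 -0.067  0.142] F [-0.71  0.2  -0.41]
9.4 [ 0.53  -0.063  0.142] F [ 0.02 -0.21 -0.94]
11.34 [ 0.45  -0.349  0.299] F [-0.02  0.14  0.6 ]
```

View pics/m2.png

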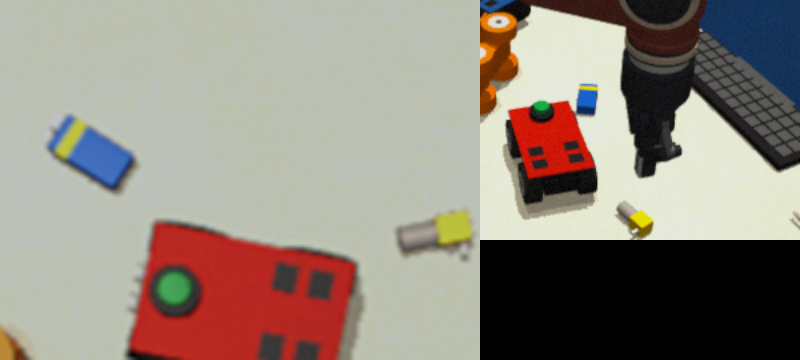

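The rover is standing on its wheels, with the button in view at about (308,246) in the top picture. I'll locate it by colour in both cameras and press in small steps.

```bash
python3 - <<'E'
from h import *
E=M-.138*X+.058*Y; print("expected",E)
for n in("top","side"):
    i=cv2.imread(f"pics/{n}2.png");h=cv2.cvtColor(i,cv2.COLOR_BGR2HSV)
    m=cv2.inRange(h,(45,120,50),(80,255,255));u,v=proj(n,[*E,.1]);k=np.zeros_like(m);cv2.circle(k,(int(u),int(v)),35,255,-1)
    vs,us=np.nonzero(m&k);c=(us.mean(),vs.mean());print(n,(u,v),c,len(us),ray(n,c,.099))
    if n=="top": B=ray(n,c,.099)
print(np.linalg.norm(B[:2]-E))
np.save("B.npy",B)
E
```

```text
expected [0.4868006 0.0058642]
top (np.float64(307.8565209660063), np.float64(245.70535062128963)) (np.float64(307.6862745098039), np.float64(245.97058823529412)) 102 [0.48627209 0.00630987 0.099     ]
side (np.float64(326.5239790825869), np.float64(229.5203405569286)) (np.float64(325.79411764705884), np.float64(230.2843137254902)) 102 [0.48464117 0.00524748 0.099     ]
0.0006913346967460349
```

```bash
python3 - <<'E'
from h import *
B=np.load("B.npy");q=best()
env.reach([B[0],B[1],.25],q);st()
env.move_straight([B[0],B[1],.135],rate=.12);st()
for k in range(18):
    z=.127-.001*k
    env.move_straight([B[0],B[1],z],rate=.03);env.pause(.1)
    f=np.mean([env.current_contact_force()[2] for _ in range(5)]);p=env.current_tool_pos()
    print(round(z-.025,4),round(p[2]-.025,4),round(f,2))
    if f>9: break
env.pause(.2);st()
cv2.imwrite("pics/side3.png",env.get_image("side")[:,:,::-1])
env.move_straight([B[0],B[1],.25],rate=.1)
env.reach([.45,-.35,.3],env.current_tool_rot());st()
for n in("top","side"): cv2.imwrite(f"pics/{n}4.png",env.get_image(n)[:,:,::-1])
a=cv2.imread("pics/side3.png")[180:280,260:400];b=cv2.imread("pics/side4.png")[180:280,260:400]
cv2.imwrite("pics/m3.png",np.hstack([cv2.resize(j,(400,286),interpolation=cv2.INTER_CUBIC) for j in(a,b)]))
E
```

```text
12.8 [0.487 0.006 0.25 ] F [-0.07 -1.   -0.59]
13.91 [0.487 0.006 0.136] F [0.07 0.07 0.09]
0.102 0.1021 0.27
0.101 0.101 -0.83
0.1 0.1 -0.15
0.099 0.0992 1.28
0.098 0.0981 1.41
0.097 0.0971 3.29
0.096 0.0961 1.98
0.095 0.0951 3.53
0.094 0.0941 3.71
0.093 0.0939 7.99
0.092 0.0938 13.44
18.12 [0.487 0.006 0.119] F [-4.06 -0.2  12.85]
21.02 [ 0.45  -0.349  0.3  ] F [-0.13  0.76 -0.91]
```

View pics/m3.png

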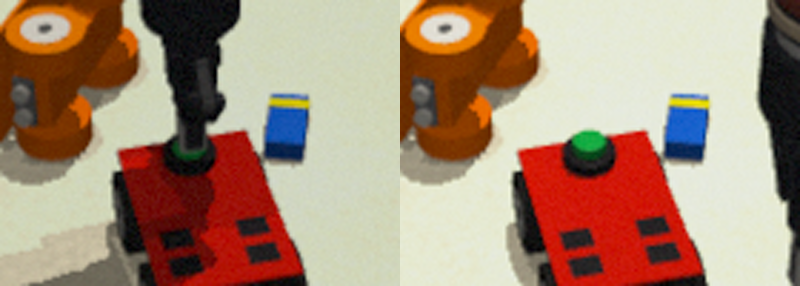

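View pics/top4.png

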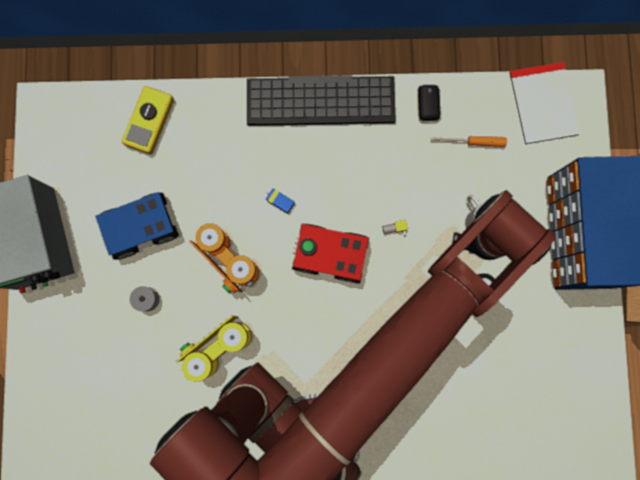

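The pressed picture shows the finger on the lowered button, and afterwards the button is out again at (308,246). The rover is level and nothing else has moved. The fingertip hit a hard stop 6 mm below the button face. Handing in.

```bash
python3 -c "
from h import *
st(); env.finish_job(); print('done')"
```

```text
21.12 [ 0.451 -0.349  0.3  ] F [ 0.21  0.1  -0.42]
the job is handed in; nothing more can be done
done
```

The rover is back on its four wheels, its green button has been pressed and released, and the job was handed in at 21.1 s of the 51 s allowed. No verdict is reported, so this rests on my own checks.

- **Push:** I pushed the red deck near its upper edge with the closed fingertips, at about 7 N at most. The rover went over onto its wheels. The button ended up about 1 mm from where a turn about the tyre edge without sliding would put it.
- **Press:** The fingertip met a hard stop at 93.8 mm, about 6 mm below the button face, after a spring force of about 4 N. I stopped at 13 N. The last side picture shows the button out again.
- **Final state:** In the last top picture the rover is level. The battery, gearmotor, spool and blue rover are where they started. The arm is clear, with no contact force beyond sensor noise.
- **Not checked:** The arm hides most of the mug and the spare wheel in that last picture. The fingertips were about 275 mm above the table there, so contact with either is unlikely.

No check failed or disagreed.

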